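Hold a slide case over the code reader

ROBOT

A 6-joint arm with a two-finger parallel gripper is mounted at the origin on a cart in front of the work surface, level with it; the furniture and walls round the work are solid. World frame = base frame: x ahead of the robot, y to its left, z up, the work surface at z = 0. Lengths are in m, angles in rad, forces in N, time in s.
With the tool pointing down it reaches from about 0.35 to 0.975 m from the base axis. Payload 7.1 kg.
Tool frame: the origin (TCP) lies at the very end of the fingers, on their centre line; the grasp point (between the pads) lies 19 mm behind it (robot.hold_point_z is the distance from the TCP to the grasp point, in m); z points along the fingers, y is the line along which they close (so a half turn about z gives the same grasp; the last joint's range is limited). The gripper opens to 88 mm and grips with 3 to 60 N. Pads are 20 mm wide; open, the fingers measure 115 mm over their backs; the gripper's body (75 mm by 178 mm) begins 61 mm behind the grasp point.
Start: joints at [-1.159, 0.423, 1.63, -0, 1.089, -0.019], TCP at [0.261, -0.568, 0.223] pointing down, gripper open.
Joint ranges: [-3, 3], [-0.9, 2.11], [0.09, 2.58], [-1.31, 4.45], [0.11, 2.69], [-2.54, 2.54]. Speed limits (rad/s): [2.39, 2.39, 3.01, 3.14, 3.14, 3.14].

INTERFACE

Orientations are given as a 3x3 rotation matrix whose columns are the frame's x, y, z axes.
In Python, from rig import robot, eyes gives the robot as it stands.
- The arm moves only by the tool send_rows, never from a script. Its argument "targets" is a list of rows, each an object with "translation": the shift along the tool's x, y, z in m, a list of three; "rot": the turn, a rotation vector about the tool's x, y, z in degrees, a list of three; "gripper": the closure, from 0 (fully open) to 1 (shut). In form: [{"translation": [tx, ty, tz], "rot": [wx, wy, wz], "gripper": gripper}, ...]. A call has 1 to 5 rows; each row shifts and turns the commanded pose from where the row before left it, along the tool's axes as they then stand; what a row does not reach is not made up. A row lasts 1/12 s, in which the tool goes at most 41.7 mm and 7.16 degrees, less where a joint would pass 70% of its speed; a pose out of reach is approached as far as the arm can. A call is refused whole if a number of a shift passes 0.0417 or a number of a turn 7.16, either way. A call with a gripper value outside its range is refused whole. The fingers move at their own pace and stop on an object; "force" is the grip in N (left out, the last holds). Time passes only in rows, so rows that do not move let the fingers close. It gives the time, the measured TCP pose, the force, the opening and the grip force at its end, in the units of the state.
- robot.state(): the state, without advancing time (a new reading comes with each control period).
- eyes.camera(name): name is "scene" or "top"; returns the picture (384x512x3 uint8, blue, green, red); there is no depth.
- eyes.camera_params(name): a dict with "intrinsics" (3x3 intrinsics, pixels), "rvec" (rotation vector, rad) and "tvec" (3), from world to camera coordinates, as OpenCV has them. Camera axes: x right, y down, z forward; pixel columns grow to the right and rows downward; lengths in m; the calibration is good to about 2 mm. A picture is of the moment at which its call begins. camera_params takes no time and is no camera call.
- robot.finish_job(): hands the job in; it is judged then, once.
The state is a dict: "time_s": time; "joint_positions": joint angles; "joint_vel": joint speeds; "effort": joint torques, N m; "ee_pos": TCP position; "tcp_rot": TCP orientation; "ft_force": force on the tool from outside, world axes, zero at the start; "wrist_torque": the same for the moment, N m; "width": finger opening in m; "gripper_force": force on a finger pad.
Only numpy, scipy, OpenCV 4.12 (cv2) and the standard library are available. Lean on these libraries where they do the work, as an engineer would, in place of code of your own. Each camera call takes 0.05 s, during which the arm holds its last target. There are 200 camera calls.

TASK

Lift the metal cold block off the flat code reader's window and set it down flat on the bench, clear of the reader. Then pick up the slide case, carry it over the big black instrument without touching that, and finish still holding it, upright and motionless, about one centimetre above the code reader's window, the whole case inside the window's outline and its long side along the window's long side; the case must never touch the code reader. Leave the tube, the small reagent bottle and the flat case undisturbed.

Things in the scene. Friction and masses are not known exactly. Their poses are not given: they have to be found in the camera images.
- slide_case: slide case (the thing to be held over the window): closed green box 30 x 85 x 34 mm (x, y, z), about 50 g, standing on the bench to the right of the big black instrument; origin at the centre of its underside, y along its 85 mm side, z up. Its code is on the underside. Grip it across its 30 mm width. Mind the monitor behind it: its screen stands across the bench at x = 0.55 to 0.61 m, from y = -0.25 m to the right, up to 0.42 m high.
- cooler_block: metal cold block: plain pale block 45 x 65 x 25 mm (x, y, z), about 0.19 kg, loose, lying flat on the code reader's window; origin at the centre of its underside, y along its 65 mm side, z up. It may lie turned against the reader and off its centre.
- code_reader: code reader: low grey housing 120 x 160 x 40 mm (x, y, z) with a flat top, fixed on the bench to the left of the big black instrument; origin at the centre of its underside, y along its 160 mm side, z up. The strip of bench in front of it (towards the robot), 100 to 200 mm from its centre, is free. Tall equipment stands left of y = 0.47 m, and a few other small things (up to 0.22 m tall) lie about behind the reader, beyond x = 0.70 m.
- window (a point): centre of the code reader's window, on its glass: an oblong dark window 44 x 99 mm (x, y) flush in the middle of the reader's top, 40 mm above the bench, with a white frame 6 mm wide round it; y along its long side, z up.
- reader_box: big black instrument between the slide case and the code reader: fixed box 428 x 308 x 158 mm (x, y, z), its lid shut; origin at the centre of its underside on the bench.
- tube_4: bystander: capped tube standing on the bench behind the code reader, 34 mm across, 113 mm tall; origin at the centre of its foot.
- amber_reagent: bystander: small reagent bottle, 36 mm across, 75 mm tall, standing nearer the robot than the slide case; origin at the centre of its foot.
- flow_cell_case_2: bystander: flat white case 55 x 85 x 18 mm, lying on the bench beyond the slide case; origin at the centre of its underside.
Things that resemble listed ones, but are neither listed nor needed, are in the scene too. Leave any red look-alike of the slide_case alone.

How it is judged:
On the way, in this order (a step that is already met when the one before it is completed fails the run):
1. the cold block is brought down to the bench, flat and clear of the code reader, while still in the fingers (height (world z) of cooler_block between -0.01 and 0.02 m and angle between cooler_block's own z axis and vertical below 0.15 rad and contact force between cooler_block and code_reader below 0.05 N and contact force between cooler_block and the fingers above 0.3 N), for 0.05 s.
2. the slide case is carried above the big black instrument, above its lid (z of slide_case in the frame of reader_box above 0.158 m and x of slide_case in the frame of reader_box between -0.23 and 0.23 m and y of slide_case in the frame of reader_box between -0.15 and 0.15 m and contact force between cooler_block and the fingers below 0.05 N), for 0.05 s.
At the end, for the whole second after the job is handed in: Case gripped, still, not touching the reader: underside 3 to 20 mm above the glass, centred within 8 mm along each window side, long sides within 0.18 rad, upright within 0.12 rad. Robot off the reader; block released, flat, at rest on the bench, off the reader (z of slide_case in the frame of window between 0.003 and 0.02 m and x of slide_case in the frame of window between -0.008 and 0.008 m and y of slide_case in the frame of window between -0.008 and 0.008 m and angle between the y axis of slide_case and the y axis of window, either way round below 0.18 rad and angle between slide_case's own z axis and vertical below 0.12 rad and linear speed of each of slide_case, cooler_block below 0.02 m/s and angular speed of slide_case below 0.2 rad/s and contact force between slide_case and the fingers above 0.5 N and contact force between each of slide_case, cooler_block and code_reader below 0.05 N and contact force between slide_case and cooler_block below 0.05 N and contact force between each of the arm, the fingers and code_reader below 0.2 N and height (world z) of cooler_block between -0.01 and 0.02 m and angle between cooler_block's own z axis and vertical below 0.15 rad and contact force between cooler_block and the fingers below 0.05 N); the arm keeps its last pose, push and grip.
It fails at once if the slide case touches the code reader (contact force between slide_case and code_reader above 0.3 N).
It fails at once if the slide case or the robot touches the big black instrument (contact force between any of slide_case, the arm, the fingers and reader_box above 0.3 N).
It fails at once if the tube, the small bottle or the flat case is moved more than 30 mm or tipped (distance of any of tube_4, amber_reagent, flow_cell_case_2 from where it was at the start of the episode above 0.03 m or angle between any of tube_4, amber_reagent, flow_cell_case_2's own z axis and vertical above 0.3 rad).
It also fails if it takes over 67 s, if anything falls off the work surface, if the arm or the gripper's body presses on something with over 40 N, if the wrist force passes 120 N, or if a joint passes its speed limit or range.

## Working session

There is one attempt and no reset: what is moved stays moved. The work goes in short steps, Python scripts to look and compute and a tool call to move; the robot and the scene stay as the last step left them, time stands still between calls to the robot, and variables do not carry over. Pictures are saved under pics/ and viewed, at most 10 in all, crops included, and the job is handed in when it is done.

Besides the shell and the picture viewer there is one more tool, called as a command line: name --argument value ..., lists and objects as JSON in quotes. send_rows: Moves the arm, as the interface text tells. Its arguments: {"type":"object","properties":{"targets":{"type":"array"},"force":{"type":"number"}},"required":["targets"]}

```bash
ls; mkdir -p pics; python3 - <<'E'
from rig import robot, eyes
import cv2,numpy as np
np.set_printoptions(precision=4,suppress=True)
for n in("scene","top"):
    cv2.imwrite(f"pics/{n}0.png",eyes.camera(n)); p=eyes.camera_params(n)
    R=cv2.Rodrigues(np.array(p["rvec"],float))[0]
    print(n,p,-R.T@np.array(p["tvec"]).ravel())
s=robot.state();print(s)
E
```

```text
pics
scene {'intrinsics': array([[453.816 ,   0.    , 257.5374],
       [  0.    , 453.816 , 186.3951],
       [  0.    ,   0.    ,   1.    ]]), 'rvec': array([ 1.8167, -0.9749,  0.6233]), 'tvec': array([-0.3718,  0.2118,  1.0711])} [-0.5304 -0.7971  0.6432]
top {'intrinsics': array([[356.3   ,   0.    , 259.6875],
       [  0.    , 356.3   , 194.113 ],
       [  0.    ,   0.    ,   1.    ]]), 'rvec': array([ 2.174 , -2.113 ,  0.1246]), 'tvec': array([-0.1076,  0.5201,  1.4094])} [ 0.3306 -0.1212  1.4644]
{'time_s': 0.1, 'joint_positions': array([-1.159 ,  0.4238,  1.6306, -0.    ,  1.0886, -0.019 ]), 'joint_vel': array([-0.0003, -0.001 , -0.0023, -0.0018, -0.0006, -0.0004]), 'effort': array([ -0.0004, -54.5616, -27.4325,   0.0645,   0.0187,  -0.    ]), 'ee_pos': array([ 0.2608, -0.5674,  0.222 ]), 'tcp_rot': array([[ 0.9086,  0.4176, -0.0006],
       [ 0.4176, -0.9086,  0.0013],
       [ 0.    , -0.0014, -1.    ]]), 'ft_force': array([-0.9298, -0.9771,  0.0229]), 'wrist_torque': array([ 0.0161, -0.0279, -0.0089]), 'gripper_force': 0.0, 'width': 0.08753138718011672}
```

View pics/top0.png

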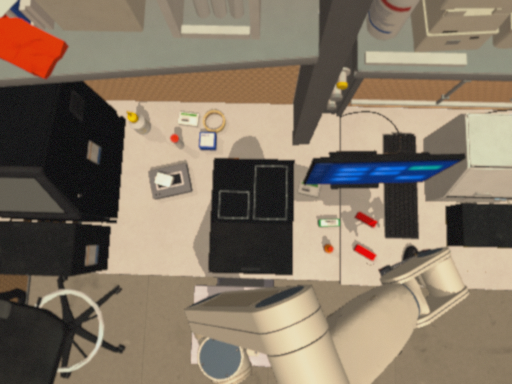

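View pics/scene0.png

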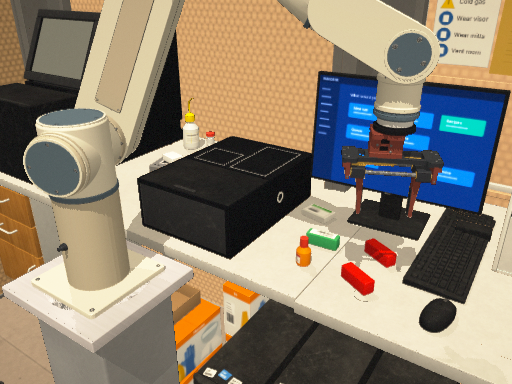

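Top view: the reader is at about (170,180) with a pale block on it, the green case at (328,222), the bottle at (328,247), the flat case at (309,187), and the instrument at 210–295 x 158–275. Next I'll enlarge the reader and case areas.

```bash
cat > h.py <<'E'
import cv2,numpy as np
from rig import robot,eyes
np.set_printoptions(precision=4,suppress=True)
def ray(n,uv,z):
    p=eyes.camera_params(n);R=cv2.Rodrigues(np.array(p["rvec"],float))[0];t=np.array(p["tvec"],float).ravel()
    c=-R.T@t; q=cv2.undistortPoints(np.array(uv,float).reshape(-1,1,2),p["intrinsics"],None).reshape(-1,2)
    d=np.c_[q,np.ones(len(q))]@R
    return c+d*((z-c[2])/d[:,2])[:,None]
def proj(n,X):
    p=eyes.camera_params(n)
    return cv2.projectPoints(np.array(X,float).reshape(-1,1,3),np.array(p["rvec"],float),np.array(p["tvec"],float),p["intrinsics"],None)[0].reshape(-1,2)
E
python3 - <<'E'
from h import *
im=cv2.imread("pics/top0.png")
a=cv2.resize(im[152:208,140:200],None,fx=6.5,fy=6.5,interpolation=cv2.INTER_NEAREST)
b=cv2.resize(im[175:255,295:345],None,fx=364/80,fy=364/80,interpolation=cv2.INTER_NEAREST)[:a.shape[0]]
b=cv2.copyMakeBorder(b,0,a.shape[0]-b.shape[0],0,0,cv2.BORDER_CONSTANT)
s=cv2.imread("pics/scene0.png")
cv2.imwrite("pics/crop0.png",np.hstack([a,b]))
hsv=cv2.cvtColor(im,cv2.COLOR_BGR2HSV)
g=cv2.inRange(hsv,(45,80,40),(85,255,255))
g[:, :300]=0
cs,_=cv2.findContours(g,cv2.RETR_EXTERNAL,2)
for c in cs:
    if cv2.contourArea(c)>20: print(cv2.minAreaRect(c),ray("top",cv2.boxPoints(cv2.minAreaRect(c)),.034))
print(ray("top",[(170,180),(328,247),(309,187),(210,158),(294,158),(210,274),(294,274)],.04))
E
```

```text
[[ 0.5702  0.274   0.04  ]
 [ 0.3192 -0.3684  0.04  ]
 [ 0.5566 -0.291   0.04  ]
 [ 0.6659  0.1152  0.04  ]
 [ 0.6748 -0.2286  0.04  ]
 [ 0.2006  0.0927  0.04  ]
 [ 0.2108 -0.2363  0.04  ]]
```

View pics/crop0.png

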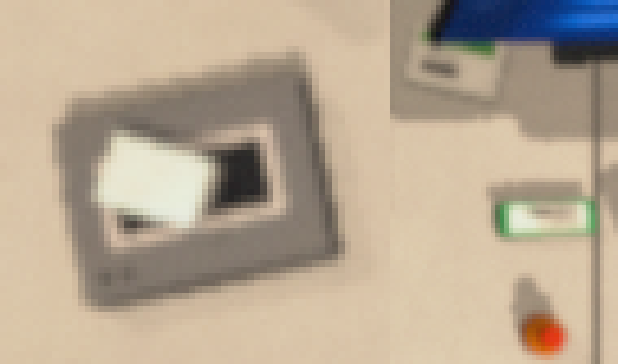

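The crop shows the reader turned by about 10° with the bright block on the left half of its window. The case is at about (327.5,222.5), bordered green with a white label on top.

```bash
python3 - <<'E'
from h import *
im=cv2.imread("pics/top0.png")
def fit(mask,off,f,z,n="top"):
    cs,_=cv2.findContours(mask,cv2.RETR_EXTERNAL,cv2.CHAIN_APPROX_NONE)
    c=max(cs,key=cv2.contourArea)
    bx=(cv2.boxPoints(cv2.minAreaRect(c))+.5)/f-.5+off
    P=ray(n,bx,z); e1=P[1]-P[0]; e2=P[2]-P[1]
    L=e1 if np.linalg.norm(e1)>np.linalg.norm(e2) else e2
    print(P.mean(0),"sizes",np.linalg.norm(e1),np.linalg.norm(e2),"long dir deg",np.degrees(np.arctan2(L[1],L[0]))%180,"areapx",cv2.contourArea(c)/f/f,"px",bx.mean(0))
f=8
def up(x0,y0,x1,y1,src=im): return cv2.resize(src[y0:y1,x0:x1],None,fx=f,fy=f,interpolation=cv2.INTER_CUBIC)
A=up(140,152,200,208); g=cv2.cvtColor(A,cv2.COLOR_BGR2GRAY);h=cv2.cvtColor(A,cv2.COLOR_BGR2HSV)
print("block");
for t in(215,225,235): fit(((A[:,:,0]>t-15)&(g>t-10)).astype(np.uint8)*255,(140,152),f,.065)
print("reader");fit((h[:,:,1]<50).astype(np.uint8)*255,(140,152),f,.04)
fit(((g<160)).astype(np.uint8)*255,(140,152),f,.04)
B=up(312,212,345,234);h=cv2.cvtColor(B,cv2.COLOR_BGR2HSV)
print("case");hh=cv2.cvtColor(im,cv2.COLOR_BGR2HSV);print(hh[219:227,316:342:2].tolist() if 0 else "")
m=cv2.inRange(h,(40,60,30),(90,255,255));fit(m,(312,212),f,.034)
s=cv2.imread("pics/scene0.png");S=up(295,220,350,260,s);h=cv2.cvtColor(S,cv2.COLOR_BGR2HSV)
m=cv2.inRange(h,(45,80,20),(85,255,255));
cs,_=cv2.findContours(m,cv2.RETR_EXTERNAL,2);c=max(cs,key=cv2.contourArea)
hull=cv2.approxPolyDP(cv2.convexHull(c),6,True).reshape(-1,2)/f+(295,220);print(hull)
E
```

```text
block
[0.5671 0.2952 0.065 ] sizes 0.040081204847508906 0.05903896220136343 long dir deg 75.5616657456474 areapx 128.6875 px [163.0507 179.5413]
[0.5657 0.2934 0.065 ] sizes 0.03681502070900652 0.052549001576872055 long dir deg 76.96429554913227 areapx 64.3671875 px [163.4737 179.9052]
[0.5499 0.2754 0.065 ] sizes 0.011452821770521355 0.008364568358635048 long dir deg 123.31597324380357 areapx 3.765625 px [167.6801 183.9044]
reader
[0.5676 0.275  0.04  ] sizes 0.16144046968574777 0.12302564270408481 long dir deg 102.98495505932867 areapx 1100.1171875 px [169.7186 180.689 ]
[0.5718 0.2746 0.04  ] sizes 0.1707910470167027 0.13961273086755582 long dir deg 103.49594717438414 areapx 1319.109375 px [169.8962 179.7043]
case

[ 0.4146 -0.3348  0.034 ] sizes 0.013916431279689818 0.031071761881650176 long dir deg 3.5527231483324613 areapx 19.5390625 px [319.3917 222.6137]
[[307.125 231.875]
 [311.75  228.125]
 [338.25  235.   ]
 [339.875 236.5  ]
 [338.625 246.625]
 [334.875 250.625]
 [309.125 243.5  ]
 [306.375 235.125]]
```

```bash
python3 - <<'E'
from h import *
pr=lambda l,P:print(l,"\n",P)
c=[(318.2,218.4),(340.2,218.4),(340.2,226.2),(318.2,226.2)]
P=ray("top",c,.034);pr("case top corners",P);print(P.mean(0))
Q=ray("scene",[(309.1,243.5),(334.9,250.6),(338.6,246.6)],0.);pr("scene bottom",Q)
Q=ray("scene",[(306.8,233.5),(311.7,228.1),(339.9,236.5)],.034);pr("scene top",Q)
pr("instr lid corners",ray("top",[(213.5,158.5),(294.5,159),(209.5,274),(293,274.5)],.158))
pr("bottle",ray("top",[(328,248)],.075)); pr("bottle scene base",ray("scene",[(304,265)],0))
im=cv2.imread("pics/top0.png")
print(im[216:230:1,328].tolist());print(im[222,312:346].tolist())
E
```

```text
case top corners 
 [[ 0.4313 -0.3299  0.034 ]
 [ 0.4338 -0.4176  0.034 ]
 [ 0.4027 -0.4176  0.034 ]
 [ 0.4002 -0.3301  0.034 ]]
[ 0.417  -0.3738  0.034 ]
scene bottom 
 [[ 0.4014 -0.3439  0.    ]
 [ 0.4078 -0.4154  0.    ]
 [ 0.4307 -0.4154  0.    ]]
scene top 
 [[ 0.3922 -0.3402  0.034 ]
 [ 0.4243 -0.3379  0.034 ]
 [ 0.4261 -0.4183  0.034 ]]
instr lid corners 
 [[ 0.6366  0.0823  0.158 ]
 [ 0.6425 -0.2216  0.158 ]
 [ 0.2113  0.0768  0.158 ]
 [ 0.2189 -0.2232  0.158 ]]
bottle 
 [[ 0.3157 -0.3624  0.075 ]]
bottle scene base 
 [[ 0.3067 -0.3795  0.    ]]
[[125, 143, 160], [121, 142, 158], [120, 145, 151], [138, 165, 174], [144, 169, 183], [127, 146, 162], [154, 177, 194], [184, 212, 225], [185, 216, 225], [164, 204, 203], [139, 183, 175], [151, 182, 194], [158, 186, 207], [166, 193, 215]]
[[170, 198, 218], [169, 197, 218], [171, 199, 218], [170, 197, 217], [159, 186, 206], [120, 145, 154], [78, 114, 89], [77, 141, 69], [124, 178, 128], [193, 224, 211], [216, 234, 229], [218, 235, 232], [208, 229, 230], [190, 217, 219], [174, 201, 205], [159, 184, 196], [154, 177, 194], [152, 177, 196], [154, 178, 197], [152, 178, 198], [154, 177, 197], [158, 182, 202], [164, 190, 209], [173, 201, 217], [196, 221, 227], [198, 225, 221], [149, 198, 159], [101, 161, 100], [106, 142, 126], [146, 172, 188], [161, 187, 207], [151, 174, 196], [133, 154, 171], [126, 146, 161]]
```

send_rows --targets '[{"translation":[0,0,-0.03],"rot":[0,0,0],"gripper":0},{"translation":[0,0,-0.03],"rot":[0,0,0],"gripper":0},{"translation":[0,0,-0.03],"rot":[0,0,0],"gripper":0}]'

```text
time_s: 0.35
ee_pos: [0.2607, -0.5673, 0.3128]
tcp_rot: [[0.909, 0.418, -0.001], [0.418, -0.909, 0.002], [0.0, -0.002, -1.0]]
ft_force: [0.8, -0.7, 0.0]
width: 0.0878
gripper_force: 0.0
```

send_rows --targets '[{"translation":[0.0266,-0.0273,0],"rot":[0,0,0],"gripper":0},{"translation":[0.0266,-0.0273,0],"rot":[0,0,0],"gripper":0},{"translation":[0.0266,-0.0273,0],"rot":[0,0,0],"gripper":0},{"translation":[0.0266,-0.0273,0],"rot":[0,0,0],"gripper":0},{"translation":[0.0266,-0.0273,0],"rot":[0,0,0],"gripper":0}]'

```text
time_s: 0.77
ee_pos: [0.3248, -0.3865, 0.3124]
tcp_rot: [[0.909, 0.417, -0.0], [0.417, -0.909, 0.0], [-0.0, -0.001, -1.0]]
ft_force: [1.1, 0.0, -0.1]
width: 0.0877
gripper_force: 0.0
```

send_rows --targets '[{"translation":[0.0266,-0.0273,0],"rot":[0,0,0],"gripper":0},{"translation":[0.0266,-0.0273,0],"rot":[0,0,0],"gripper":0},{"translation":[0.0266,-0.0273,0],"rot":[0,0,0],"gripper":0},{"translation":[0.0266,-0.0273,0],"rot":[0,0,0],"gripper":0},{"translation":[0.0266,-0.0273,0],"rot":[0,0,0],"gripper":0}]'

```text
time_s: 1.18
ee_pos: [0.3887, -0.2069, 0.3126]
tcp_rot: [[0.909, 0.417, -0.0], [0.417, -0.909, 0.0], [-0.0, -0.0, -1.0]]
ft_force: [0.9, 0.2, -0.3]
width: 0.0879
gripper_force: 0.0
```

send_rows --targets '[{"translation":[0.0266,-0.0273,0],"rot":[0,0,0],"gripper":0},{"translation":[0.0266,-0.0273,0],"rot":[0,0,0],"gripper":0},{"translation":[0.0266,-0.0273,0],"rot":[0,0,0],"gripper":0},{"translation":[0.0266,-0.0273,0],"rot":[0,0,0],"gripper":0},{"translation":[0.0266,-0.0273,0],"rot":[0,0,0],"gripper":0}]'

```text
time_s: 1.6
ee_pos: [0.4525, -0.0272, 0.3126]
tcp_rot: [[0.909, 0.418, -0.0], [0.418, -0.909, -0.0], [-0.0, 0.0, -1.0]]
ft_force: [1.1, -0.8, -0.7]
width: 0.0877
gripper_force: 0.0
```

send_rows --targets '[{"translation":[0.0266,-0.0273,0],"rot":[0,0,0],"gripper":0},{"translation":[0.0266,-0.0273,0],"rot":[0,0,0],"gripper":0},{"translation":[0.0266,-0.0273,0],"rot":[0,0,0],"gripper":0},{"translation":[0.0266,-0.0273,0],"rot":[0,0,0],"gripper":0},{"translation":[0,0,0],"rot":[0,0,0],"gripper":0}]'

```text
time_s: 2.02
ee_pos: [0.5052, 0.1196, 0.3124]
tcp_rot: [[0.907, 0.421, 0.001], [0.421, -0.907, 0.002], [0.002, -0.001, -1.0]]
ft_force: [0.5, 0.1, 0.6]
width: 0.0879
gripper_force: 0.0
```

send_rows --targets '[{"translation":[0.026,-0.0266,0],"rot":[0,0,0],"gripper":0},{"translation":[0.026,-0.0266,0],"rot":[0,0,0],"gripper":0},{"translation":[0.026,-0.0266,0],"rot":[0,0,0],"gripper":0},{"translation":[0.026,-0.0266,0],"rot":[0,0,0],"gripper":0},{"translation":[0.026,-0.0266,0],"rot":[0,0,0],"gripper":0}]'

```text
time_s: 2.43
ee_pos: [0.5663, 0.2908, 0.3123]
tcp_rot: [[0.909, 0.417, -0.001], [0.417, -0.909, -0.001], [-0.001, 0.0, -1.0]]
ft_force: [0.4, -0.9, -0.5]
width: 0.0879
gripper_force: 0.0
```

send_rows --targets '[{"translation":[0,0,0],"rot":[0,0,-6.4],"gripper":0},{"translation":[0,0,0],"rot":[0,0,-6.4],"gripper":0},{"translation":[0,0,0],"rot":[0,0,-6.4],"gripper":0},{"translation":[0,0,0],"rot":[0,0,-6.4],"gripper":0},{"translation":[0,0,0],"rot":[0,0,-6.4],"gripper":0}]'

```text
time_s: 2.85
ee_pos: [0.566, 0.2891, 0.3121]
tcp_rot: [[0.545, 0.839, -0.001], [0.839, -0.545, -0.001], [-0.001, -0.001, -1.0]]
ft_force: [0.2, -0.0, -0.8]
width: 0.0876
gripper_force: 0.0
```

send_rows --targets '[{"translation":[0,0,0.03],"rot":[0,0,-6.4],"gripper":0},{"translation":[0,0,0.03],"rot":[0,0,-6.4],"gripper":0},{"translation":[0,0,0.03],"rot":[0,0,-6.4],"gripper":0},{"translation":[0,0,0.03],"rot":[0,0,0],"gripper":0},{"translation":[0,0,0],"rot":[0,0,0],"gripper":0}]'

```text
time_s: 3.27
ee_pos: [0.5625, 0.2873, 0.1864]
tcp_rot: [[0.244, 0.97, -0.01], [0.97, -0.244, -0.005], [-0.007, -0.008, -1.0]]
ft_force: [-1.1, -0.1, 0.2]
width: 0.0878
gripper_force: 0.0
```

```bash
python3 - <<'E'
from h import *
s=eyes.camera("scene");cv2.imwrite("pics/s1.png",s)
cv2.imwrite("pics/s1c.png",cv2.resize(s[40:200,80:300],None,fx=3.5,fy=3.5,interpolation=cv2.INTER_CUBIC))
print(robot.state()["ee_pos"],robot.state()["joint_positions"])
E
```

```text
[0.564  0.2881 0.1895] [ 0.4535  0.4756  1.63   -0.0001  1.0432  0.7008]
```

View pics/s1c.png

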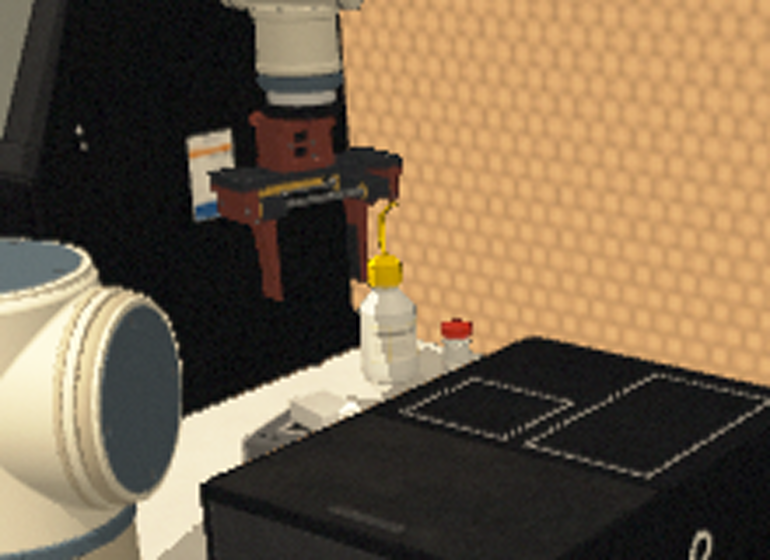

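The gripper hangs over the block, with the pale block visible at crop (320,405). The reader is partly hidden behind the instrument. Now lowering.

send_rows --targets '[{"translation":[0.007,0.001,0.03],"rot":[0,0,0],"gripper":0},{"translation":[0,0,0.03],"rot":[0,0,0],"gripper":0},{"translation":[0,0,0.03],"rot":[0,0,0],"gripper":0},{"translation":[0,0,0.025],"rot":[0,0,0],"gripper":0},{"translation":[0,0,0],"rot":[0,0,0],"gripper":0}]'

```text
time_s: 3.73
ee_pos: [0.5672, 0.2951, 0.075]
tcp_rot: [[0.245, 0.97, -0.005], [0.97, -0.245, -0.003], [-0.004, -0.004, -1.0]]
ft_force: [-0.9, -0.8, -0.8]
width: 0.0885
gripper_force: 0.0
```

send_rows --targets '[{"translation":[0,0,0],"rot":[0,0,0],"gripper":0},{"translation":[0,0,0],"rot":[0,0,0],"gripper":0}]'

```text
time_s: 3.9
ee_pos: [0.5706, 0.2969, 0.0803]
tcp_rot: [[0.244, 0.97, 0.003], [0.97, -0.244, 0.002], [0.002, 0.003, -1.0]]
ft_force: [0.2, -0.2, 0.2]
width: 0.088
gripper_force: 0.0
```

send_rows --targets '[{"translation":[-0.002,-0.002,0.012],"rot":[0,0,0],"gripper":0},{"translation":[0,0,0.012],"rot":[0,0,0],"gripper":0},{"translation":[0,0,0.008],"rot":[0,0,0],"gripper":0},{"translation":[0,0,0],"rot":[0,0,0],"gripper":0},{"translation":[0,0,0],"rot":[0,0,0],"gripper":0}]'

```text
time_s: 4.32
ee_pos: [0.566, 0.2945, 0.0449]
tcp_rot: [[0.244, 0.97, -0.001], [0.97, -0.244, -0.001], [-0.001, -0.001, -1.0]]
ft_force: [0.1, -0.6, -0.0]
width: 0.0881
gripper_force: 0.0
```

send_rows --targets '[{"translation":[0,0,0],"rot":[0,0,0],"gripper":0},{"translation":[0,0,0],"rot":[0,0,0],"gripper":0}]'

```text
time_s: 4.48
ee_pos: [0.5667, 0.2949, 0.046]
tcp_rot: [[0.244, 0.97, 0.0], [0.97, -0.244, 0.0], [0.0, 0.0, -1.0]]
ft_force: [0.4, 0.1, 0.0]
width: 0.0882
gripper_force: 0.0
```

send_rows --targets '[{"translation":[0,0,0.002],"rot":[0,0,0],"gripper":1},{"translation":[0,0,0],"rot":[0,0,0],"gripper":1},{"translation":[0,0,0],"rot":[0,0,0],"gripper":1},{"translation":[0,0,0],"rot":[0,0,0],"gripper":1},{"translation":[0,0,0],"rot":[0,0,0],"gripper":1}]' --force 30

```text
time_s: 4.9
ee_pos: [0.5665, 0.2948, 0.0438]
tcp_rot: [[0.244, 0.97, 0.0], [0.97, -0.244, 0.0], [0.0, 0.0, -1.0]]
ft_force: [0.2, -0.2, 0.0]
width: 0.0577
gripper_force: 0.0
```

send_rows --targets '[{"translation":[0,0,0],"rot":[0,0,0],"gripper":1},{"translation":[0,0,0],"rot":[0,0,0],"gripper":1},{"translation":[0,0,0],"rot":[0,0,0],"gripper":1}]'

```text
time_s: 5.15
ee_pos: [0.5666, 0.2947, 0.0437]
tcp_rot: [[0.244, 0.97, 0.0], [0.97, -0.244, 0.0], [0.0, 0.0, -1.0]]
ft_force: [0.6, -0.9, -0.0]
width: 0.0446
gripper_force: 30.0
```

send_rows --targets '[{"translation":[0,0,-0.01],"rot":[0,0,0],"gripper":1},{"translation":[0,0,-0.02],"rot":[0,0,0],"gripper":1},{"translation":[0,0,-0.02],"rot":[0,0,0],"gripper":1},{"translation":[0,0,-0.01],"rot":[0,0,0],"gripper":1},{"translation":[0,0,0],"rot":[0,0,0],"gripper":1}]'

```text
time_s: 5.57
ee_pos: [0.568, 0.2955, 0.1065]
tcp_rot: [[0.244, 0.97, 0.004], [0.97, -0.244, 0.002], [0.003, 0.003, -1.0]]
ft_force: [1.2, -0.2, -1.8]
width: 0.0447
gripper_force: 30.0
```

send_rows --targets '[{"translation":[-0.01,-0.015,0],"rot":[0,0,0],"gripper":1},{"translation":[-0.02,-0.03,0],"rot":[0,0,0],"gripper":1},{"translation":[-0.02,-0.03,0],"rot":[0,0,0],"gripper":1},{"translation":[-0.02,-0.03,0],"rot":[0,0,0],"gripper":1},{"translation":[-0.02,-0.025,0],"rot":[0,0,0],"gripper":1}]'

```text
time_s: 5.98
ee_pos: [0.4155, 0.238, 0.1028]
tcp_rot: [[0.244, 0.97, -0.002], [0.97, -0.244, -0.001], [-0.001, -0.002, -1.0]]
ft_force: [0.3, 0.3, -1.5]
width: 0.0449
gripper_force: 30.0
```

send_rows --targets '[{"translation":[-0.006,-0.008,0],"rot":[0,0,0],"gripper":1},{"translation":[0,0,0],"rot":[0,0,0],"gripper":1},{"translation":[0,0,0],"rot":[0,0,0],"gripper":1},{"translation":[0,0,0],"rot":[0,0,0],"gripper":1}]'

```text
time_s: 6.32
ee_pos: [0.4112, 0.2363, 0.1039]
tcp_rot: [[0.244, 0.97, 0.002], [0.97, -0.244, 0.001], [0.002, 0.002, -1.0]]
ft_force: [1.0, 1.0, -2.5]
width: 0.0443
gripper_force: 30.0
```

send_rows --targets '[{"translation":[0,0,0.02],"rot":[0,0,0],"gripper":1},{"translation":[0,0,0.03],"rot":[0,0,0],"gripper":1},{"translation":[0,0,0.025],"rot":[0,0,0],"gripper":1},{"translation":[0,0,0.012],"rot":[0,0,0],"gripper":1},{"translation":[0,0,0],"rot":[0,0,0],"gripper":1}]'

```text
time_s: 6.73
ee_pos: [0.4094, 0.2352, 0.0141]
tcp_rot: [[0.244, 0.97, -0.003], [0.97, -0.244, -0.002], [-0.002, -0.002, -1.0]]
ft_force: [0.0, -1.5, -2.0]
width: 0.0449
gripper_force: 30.0
```

send_rows --targets '[{"translation":[0,0,0.003],"rot":[0,0,0],"gripper":1},{"translation":[0,0,0.003],"rot":[0,0,0],"gripper":1},{"translation":[0,0,0.002],"rot":[0,0,0],"gripper":1},{"translation":[0,0,0],"rot":[0,0,0],"gripper":1},{"translation":[0,0,0],"rot":[0,0,0],"gripper":1}]'

```text
time_s: 7.15
ee_pos: [0.4097, 0.2355, 0.0092]
tcp_rot: [[0.244, 0.97, 0.001], [0.97, -0.244, 0.001], [0.001, 0.001, -1.0]]
ft_force: [-0.2, -0.2, -1.3]
width: 0.0449
gripper_force: 30.0
```

Another 4 to 5 mm down to contact, then release and retreat.

send_rows --targets '[{"translation":[0,0,0.003],"rot":[0,0,0],"gripper":1},{"translation":[0,0,0.002],"rot":[0,0,0],"gripper":1},{"translation":[0,0,0],"rot":[0,0,0],"gripper":1},{"translation":[0,0,0],"rot":[0,0,0],"gripper":1}]'

```text
time_s: 7.48
ee_pos: [0.4093, 0.2353, 0.0037]
tcp_rot: [[0.244, 0.97, 0.0], [0.97, -0.244, 0.0], [0.0, 0.0, -1.0]]
ft_force: [1.3, 0.5, -2.1]
width: 0.0449
gripper_force: 30.0
```

send_rows --targets '[{"translation":[0,0,0.0012],"rot":[0,0,0],"gripper":1},{"translation":[0,0,0],"rot":[0,0,0],"gripper":1},{"translation":[0,0,0],"rot":[0,0,0],"gripper":1}]'

```text
time_s: 7.73
ee_pos: [0.4093, 0.2353, 0.0036]
tcp_rot: [[0.244, 0.97, 0.0], [0.97, -0.244, 0.0], [0.0, 0.0, -1.0]]
ft_force: [-3.5, -2.5, 17.4]
width: 0.0446
gripper_force: 30.0
```

send_rows --targets '[{"translation":[0,0,0],"rot":[0,0,0],"gripper":0},{"translation":[0,0,0],"rot":[0,0,0],"gripper":0},{"translation":[0,0,0],"rot":[0,0,0],"gripper":0},{"translation":[0,0,0],"rot":[0,0,0],"gripper":0},{"translation":[0,0,0],"rot":[0,0,0],"gripper":0}]'

```text
time_s: 8.15
ee_pos: [0.4092, 0.2353, 0.0023]
tcp_rot: [[0.244, 0.97, -0.0], [0.97, -0.244, -0.0], [-0.0, -0.0, -1.0]]
ft_force: [-0.5, 0.1, 0.5]
width: 0.0748
gripper_force: 0.0
```

send_rows --targets '[{"translation":[0,0,0],"rot":[0,0,0],"gripper":0},{"translation":[0,0,0],"rot":[0,0,0],"gripper":0},{"translation":[0,0,-0.01],"rot":[0,0,0],"gripper":0},{"translation":[0,0,-0.03],"rot":[0,0,0],"gripper":0},{"translation":[0,0,-0.04],"rot":[0,0,0],"gripper":0}]'

```text
time_s: 8.57
ee_pos: [0.4073, 0.2342, 0.0818]
tcp_rot: [[0.244, 0.97, -0.005], [0.97, -0.244, -0.003], [-0.004, -0.004, -1.0]]
ft_force: [1.2, 0.1, 0.6]
width: 0.0879
gripper_force: 0.0
```

send_rows --targets '[{"translation":[0,0,-0.04],"rot":[0,0,0],"gripper":0},{"translation":[0,0,-0.04],"rot":[0,0,0],"gripper":0},{"translation":[0,0,-0.04],"rot":[0,0,0],"gripper":0},{"translation":[0,0,-0.04],"rot":[0,0,0],"gripper":0},{"translation":[0,0,-0.04],"rot":[0,0,0],"gripper":0}]'

```text
time_s: 8.98
ee_pos: [0.4084, 0.2349, 0.2854]
tcp_rot: [[0.244, 0.97, 0.001], [0.97, -0.244, 0.0], [0.0, 0.001, -1.0]]
ft_force: [-0.0, 0.8, 0.3]
width: 0.0881
gripper_force: 0.0
```

send_rows --targets '[{"translation":[-0.0393,0.0104,0],"rot":[0,0,0],"gripper":0},{"translation":[-0.0393,0.0104,0],"rot":[0,0,0],"gripper":0},{"translation":[-0.0393,0.0104,0],"rot":[0,0,0],"gripper":0},{"translation":[-0.0393,0.0104,0],"rot":[0,0,0],"gripper":0},{"translation":[-0.0393,0.0104,0],"rot":[0,0,0],"gripper":0}]'

```text
time_s: 9.4
ee_pos: [0.4109, 0.0304, 0.2833]
tcp_rot: [[0.243, 0.97, 0.001], [0.97, -0.243, 0.0], [0.0, 0.001, -1.0]]
ft_force: [1.2, 0.1, -0.3]
width: 0.0879
gripper_force: 0.0
```

```bash
python3 - <<'E'
from h import *
im=eyes.camera("top");cv2.imwrite("pics/t2.png",im)
a=cv2.resize(im[145:225,135:200],None,fx=7,fy=7,interpolation=cv2.INTER_CUBIC)
cv2.imwrite("pics/t2c.png",a)
E
```

```text
(no output)
```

View pics/t2c.png

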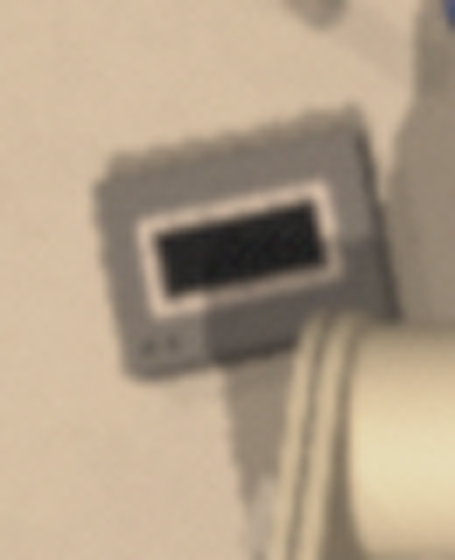

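send_rows --targets '[{"translation":[-0.0393,0.0104,0],"rot":[0,0,0],"gripper":0},{"translation":[-0.0393,0.0104,0],"rot":[0,0,0],"gripper":0},{"translation":[-0.0393,0.0104,0],"rot":[0,0,0],"gripper":0},{"translation":[-0.0393,0.0104,0],"rot":[0,0,0],"gripper":0},{"translation":[-0.0393,0.0104,0],"rot":[0,0,0],"gripper":0}]'

```text
time_s: 9.87
ee_pos: [0.4135, -0.173, 0.2833]
tcp_rot: [[0.244, 0.97, 0.001], [0.97, -0.244, -0.0], [-0.0, 0.001, -1.0]]
ft_force: [2.2, -0.2, -0.3]
width: 0.0878
gripper_force: 0.0
```

send_rows --targets '[{"translation":[-0.0393,0.0104,0],"rot":[0,0,0],"gripper":0},{"translation":[-0.0393,0.0104,0],"rot":[0,0,0],"gripper":0},{"translation":[-0.0393,0.0104,0],"rot":[0,0,0],"gripper":0},{"translation":[-0.0393,0.0104,0],"rot":[0,0,0],"gripper":0},{"translation":[-0.0393,0.0104,0],"rot":[0,0,0],"gripper":0}]'

```text
time_s: 10.28
ee_pos: [0.416, -0.3763, 0.2831]
tcp_rot: [[0.244, 0.97, 0.0], [0.97, -0.244, -0.0], [-0.0, 0.0, -1.0]]
ft_force: [0.7, -0.2, 0.4]
width: 0.0878
gripper_force: 0.0
```

send_rows --targets '[{"translation":[0,0,0],"rot":[0,0,-5],"gripper":0.4},{"translation":[0,0,0],"rot":[0,0,-5],"gripper":0.4},{"translation":[0,0,0],"rot":[0,0,-5],"gripper":0.4},{"translation":[0,0,0],"rot":[0,0,0],"gripper":0.4},{"translation":[0,0,0],"rot":[0,0,0],"gripper":0.4}]'

```text
time_s: 10.7
ee_pos: [0.4165, -0.3743, 0.2829]
tcp_rot: [[-0.013, 1.0, 0.0], [1.0, 0.013, -0.0], [-0.0, 0.0, -1.0]]
ft_force: [0.0, 0.2, -0.5]
width: 0.0579
gripper_force: 0.0
```

The window is now fully visible and dark, at crop 155–325 x 205–300, and the arm isn't covering it. I'll measure it while lowering toward the case.

```bash
python3 - <<'E'
from h import *
im=cv2.imread("pics/t2.png");f=8;x0,y0=150,165
A=cv2.resize(im[165:197,150:190],None,fx=f,fy=f,interpolation=cv2.INTER_CUBIC);g=cv2.cvtColor(A,cv2.COLOR_BGR2GRAY)
for t in(70,100,115):
    cs,_=cv2.findContours((g<t).astype(np.uint8),cv2.RETR_EXTERNAL,cv2.CHAIN_APPROX_NONE)
    b=[c for c in cs if cv2.pointPolygonTest(c,((168.9-x0)*f,(180.7-y0)*f),False)>0]
    if not b: continue
    P=ray("top",(cv2.boxPoints(cv2.minAreaRect(b[0]))+.5)/f-.5+(x0,y0),.04)
    e=[P[1]-P[0],P[2]-P[1]];L=max(e,key=np.linalg.norm)
    print(t,P.mean(0),[np.linalg.norm(v) for v in e],np.degrees(np.arctan2(L[1],L[0]))%180)
E
```

```text
70 [0.5687 0.2778 0.04  ] [np.float64(0.09056999415857778), np.float64(0.03579335014055873)] 103.91919628121232
100 [0.5683 0.2775 0.04  ] [np.float64(0.09546178393949284), np.float64(0.04116346628761117)] 103.90195272377302
115 [0.5676 0.2771 0.04  ] [np.float64(0.09754518947823956), np.float64(0.04486813281387806)] 103.6672419628577
```

send_rows --targets '[{"translation":[0,0,0.036],"rot":[0,0,0],"gripper":0.4},{"translation":[0,0,0.036],"rot":[0,0,0],"gripper":0.4},{"translation":[0,0,0.036],"rot":[0,0,0],"gripper":0.4},{"translation":[0,0,0.036],"rot":[0,0,0],"gripper":0.4},{"translation":[0,0,0.036],"rot":[0,0,0],"gripper":0.4}]'

```text
time_s: 11.12
ee_pos: [0.4169, -0.3742, 0.1017]
tcp_rot: [[-0.013, 1.0, 0.001], [1.0, 0.013, -0.001], [-0.001, 0.001, -1.0]]
ft_force: [-0.2, -0.2, -0.3]
width: 0.0529
gripper_force: 0.0
```

send_rows --targets '[{"translation":[0,0,0.02],"rot":[0,0,0],"gripper":0.4},{"translation":[0,0,0],"rot":[0,0,0],"gripper":0.4},{"translation":[0,0,0],"rot":[0,0,0],"gripper":0.4},{"translation":[0,0,0],"rot":[0,0,0],"gripper":0.4}]'

```text
time_s: 11.45
ee_pos: [0.4176, -0.3751, 0.084]
tcp_rot: [[-0.015, 1.0, 0.001], [1.0, 0.015, -0.001], [-0.001, 0.001, -1.0]]
ft_force: [-0.1, -0.1, 0.7]
width: 0.0525
gripper_force: 0.0
```

```bash
python3 - <<'E'
from h import *
s=eyes.camera("scene")
cv2.imwrite("pics/s3c.png",cv2.resize(s[170:290,270:390],None,fx=5,fy=5,interpolation=cv2.INTER_CUBIC))
E
```

```text
(no output)
```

View pics/s3c.png

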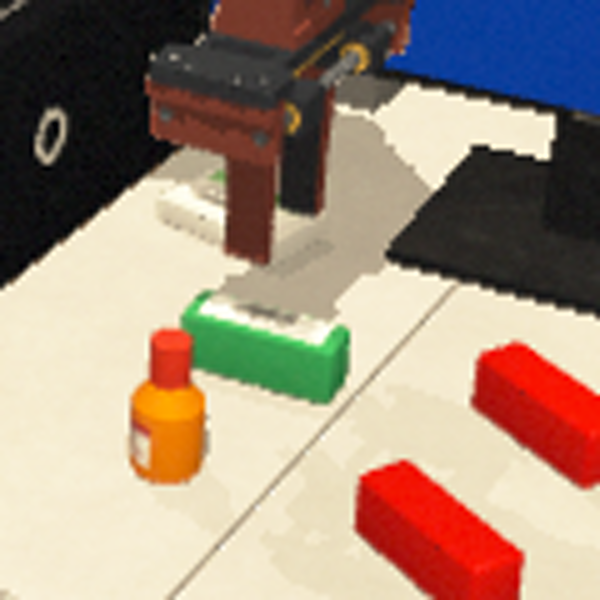

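The fingers stand centred over the green case, which spans crop 185–345 x 295–400. The bottle is clear. Now the descent and grip.

send_rows --targets '[{"translation":[-0.0005,-0.001,0.02],"rot":[0,0,0],"gripper":0.4},{"translation":[0,0,0.03],"rot":[0,0,0],"gripper":0.4},{"translation":[0,0,0.02],"rot":[0,0,0],"gripper":0.4},{"translation":[0,0,0.002],"rot":[0,0,0],"gripper":0.4},{"translation":[0,0,0],"rot":[0,0,0],"gripper":0.4}]'

```text
time_s: 11.92
ee_pos: [0.416, -0.3752, 0.0112]
tcp_rot: [[-0.015, 1.0, 0.0], [1.0, 0.015, -0.0], [-0.0, 0.0, -1.0]]
ft_force: [0.3, 0.1, -0.1]
width: 0.0528
gripper_force: 0.0
```

send_rows --targets '[{"translation":[0,0,0],"rot":[0,0,0],"gripper":1},{"translation":[0,0,0],"rot":[0,0,0],"gripper":1},{"translation":[0,0,0],"rot":[0,0,0],"gripper":1},{"translation":[0,0,0],"rot":[0,0,0],"gripper":1},{"translation":[0,0,0],"rot":[0,0,0],"gripper":1}]' --force 15

```text
time_s: 12.33
ee_pos: [0.4164, -0.3756, 0.0118]
tcp_rot: [[-0.015, 1.0, 0.002], [1.0, 0.015, -0.001], [-0.001, 0.001, -1.0]]
ft_force: [-1.2, 0.3, 7.7]
width: 0.0305
gripper_force: 14.7
```

send_rows --targets '[{"translation":[0,0,0],"rot":[0,0,0],"gripper":1},{"translation":[0,0,0],"rot":[0,0,0],"gripper":1}]'

```text
time_s: 12.5
ee_pos: [0.4164, -0.3756, 0.0118]
tcp_rot: [[-0.016, 1.0, 0.001], [1.0, 0.016, -0.001], [-0.001, 0.001, -1.0]]
ft_force: [-1.0, 0.7, 7.3]
width: 0.0305
gripper_force: 14.7
```

send_rows --targets '[{"translation":[0,0,-0.01],"rot":[0,0,0],"gripper":1},{"translation":[0,0,-0.02],"rot":[0,0,0],"gripper":1},{"translation":[0,0,-0.03],"rot":[0,0,0],"gripper":1},{"translation":[0,0,-0.04],"rot":[0,0,0],"gripper":1},{"translation":[0,0,-0.04],"rot":[0,0,0],"gripper":1}]' --force 25

```text
time_s: 12.92
ee_pos: [0.415, -0.3742, 0.1519]
tcp_rot: [[-0.015, 1.0, -0.001], [1.0, 0.015, 0.001], [0.001, -0.001, -1.0]]
ft_force: [1.1, -0.5, -0.5]
width: 0.0306
gripper_force: 24.4
```

send_rows --targets '[{"translation":[0,0,-0.04],"rot":[0,0,0],"gripper":1},{"translation":[0,0,-0.04],"rot":[0,0,0],"gripper":1},{"translation":[0,0,-0.04],"rot":[0,0,0],"gripper":1},{"translation":[0,0,-0.02],"rot":[0,0,0],"gripper":1},{"translation":[0,0,0],"rot":[0,0,0],"gripper":1}]'

```text
time_s: 13.33
ee_pos: [0.4175, -0.3766, 0.297]
tcp_rot: [[-0.015, 1.0, 0.007], [1.0, 0.015, -0.007], [-0.007, 0.007, -1.0]]
ft_force: [1.3, -0.9, -0.1]
width: 0.0299
gripper_force: 24.4
```

send_rows --targets '[{"translation":[0,0,0],"rot":[0,0,0],"gripper":1},{"translation":[0,0,0],"rot":[0,0,0],"gripper":1}]'

```text
time_s: 13.5
ee_pos: [0.4149, -0.3743, 0.2895]
tcp_rot: [[-0.015, 1.0, -0.001], [1.0, 0.015, 0.001], [0.001, -0.001, -1.0]]
ft_force: [-0.5, 0.6, -1.4]
width: 0.0305
gripper_force: 24.4
```

```bash
python3 - <<'E'
from h import *
s=eyes.camera("scene");cv2.imwrite("pics/s4.png",s);st=robot.state();T=st["ee_pos"];print(T,st["tcp_rot"])
u,v=proj("scene",T)[0].astype(int);print(u,v)
x0,y0=u-40,v-40
cv2.imwrite("pics/s4c.png",cv2.resize(s[y0:y0+80,x0:x0+80],None,fx=7,fy=7,interpolation=cv2.INTER_CUBIC))
# expected bottom near-side corners (x-15mm, y+-42.5)
c=T-[0,0,.0118]
print(proj("scene",[c+[-.015,.0425,0],c+[-.015,-.0425,0],c+[.015,-.0425,0],c+[-.015,.0425,.034],c+[-.015,-.0425,.034]]))
E
```

```text
[ 0.4148 -0.3741  0.2888] [[-0.0154  0.9999 -0.0023]
 [ 0.9999  0.0154  0.0022]
 [ 0.0022 -0.0022 -1.    ]]
328 140
[[309.8004 143.8271]
 [342.5987 150.6721]
 [347.8203 146.9735]
 [310.5044 130.2584]
 [343.7857 136.6393]]
```

View pics/s4c.png

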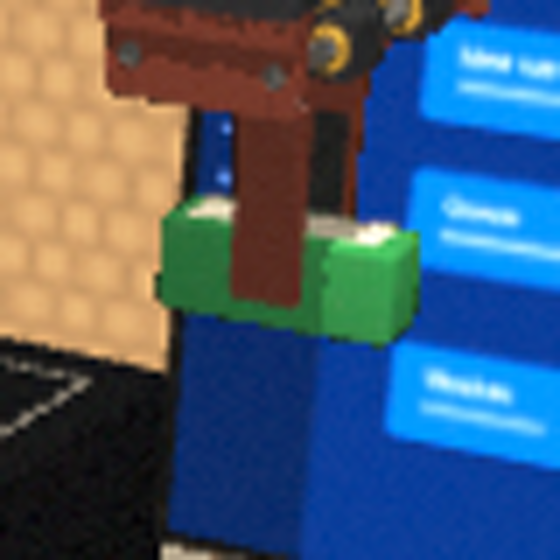

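The case is gripped level and centred: observed bottom corners match the expected ones within about 1.5 px. Now carrying it over the instrument.

send_rows --targets '[{"translation":[0.012,0.003,0],"rot":[0,0,0],"gripper":1},{"translation":[0.022,0.0055,0],"rot":[0,0,0],"gripper":1},{"translation":[0.0325,0.0082,0],"rot":[0,0,0],"gripper":1},{"translation":[0.0325,0.0082,0],"rot":[0,0,0],"gripper":1},{"translation":[0.0325,0.0082,0],"rot":[0,0,0],"gripper":1}]'

```text
time_s: 13.97
ee_pos: [0.4461, -0.2407, 0.2888]
tcp_rot: [[-0.014, 1.0, -0.003], [1.0, 0.014, 0.002], [0.002, -0.003, -1.0]]
ft_force: [-0.9, 0.4, -0.8]
width: 0.0302
gripper_force: 24.4
```

send_rows --targets '[{"translation":[0.0325,0.0082,0],"rot":[0,0,0],"gripper":1},{"translation":[0.0325,0.0082,0],"rot":[0,0,0],"gripper":1},{"translation":[0.0325,0.0082,0],"rot":[0,0,0],"gripper":1},{"translation":[0.0325,0.0082,0],"rot":[0,0,0],"gripper":1},{"translation":[0.0325,0.0082,0],"rot":[0,0,0],"gripper":1}]'

```text
time_s: 14.38
ee_pos: [0.4844, -0.0774, 0.2891]
tcp_rot: [[-0.015, 1.0, -0.003], [1.0, 0.015, 0.001], [0.001, -0.003, -1.0]]
ft_force: [0.0, -0.1, -0.3]
width: 0.0303
gripper_force: 24.4
```

send_rows --targets '[{"translation":[0.0325,0.0082,0],"rot":[0,0,0],"gripper":1},{"translation":[0.0325,0.0082,0],"rot":[0,0,0],"gripper":1},{"translation":[0.0325,0.0082,0],"rot":[0,0,0],"gripper":1},{"translation":[0.0325,0.0082,0],"rot":[0,0,0],"gripper":1},{"translation":[0.0325,0.0082,0],"rot":[0,0,0],"gripper":1}]'

```text
time_s: 14.8
ee_pos: [0.5226, 0.0855, 0.2889]
tcp_rot: [[-0.016, 1.0, -0.003], [1.0, 0.016, -0.0], [-0.0, -0.003, -1.0]]
ft_force: [-0.1, -0.9, -1.2]
width: 0.0301
gripper_force: 24.4
```

send_rows --targets '[{"translation":[0.0325,0.0082,0],"rot":[0,0,0],"gripper":1},{"translation":[0.0325,0.0082,0],"rot":[0,0,0],"gripper":1},{"translation":[0.0325,0.0082,0],"rot":[0,0,0],"gripper":1},{"translation":[0.0325,0.0082,0],"rot":[0,0,0],"gripper":1},{"translation":[0.0325,0.0082,0],"rot":[0,0,0],"gripper":1}]'

```text
time_s: 15.22
ee_pos: [0.561, 0.2484, 0.2886]
tcp_rot: [[-0.016, 1.0, -0.003], [1.0, 0.016, -0.001], [-0.001, -0.003, -1.0]]
ft_force: [0.5, -0.4, -1.5]
width: 0.03
gripper_force: 24.4
```

send_rows --targets '[{"translation":[0.022,0.0055,0],"rot":[0,0,0],"gripper":1},{"translation":[0.009,0.002,0],"rot":[0,0,-4.3],"gripper":1},{"translation":[0,0,0],"rot":[0,0,-4.3],"gripper":1},{"translation":[0,0,0],"rot":[0,0,-4.3],"gripper":1},{"translation":[0,0,0],"rot":[0,0,0],"gripper":1}]'

```text
time_s: 15.63
ee_pos: [0.5678, 0.2781, 0.2885]
tcp_rot: [[-0.242, 0.97, -0.003], [0.97, 0.242, -0.001], [-0.001, -0.004, -1.0]]
ft_force: [-0.7, -0.2, -1.7]
width: 0.0304
gripper_force: 24.4
```

send_rows --targets '[{"translation":[0,0,0],"rot":[0,0,0],"gripper":1},{"translation":[0,0,0],"rot":[0,0,0],"gripper":1},{"translation":[0,0,0],"rot":[0,0,0],"gripper":1}]'

```text
time_s: 15.88
ee_pos: [0.569, 0.2774, 0.29]
tcp_rot: [[-0.237, 0.972, -0.001], [0.972, 0.237, -0.0], [-0.0, -0.001, -1.0]]
ft_force: [0.1, -0.3, -0.6]
width: 0.0308
gripper_force: 24.4
```

send_rows --targets '[{"translation":[0,0,0.03],"rot":[0,0,0],"gripper":1},{"translation":[0,0,0.04],"rot":[0,0,0],"gripper":1},{"translation":[0,0,0.04],"rot":[0,0,0],"gripper":1},{"translation":[0,0,0.04],"rot":[0,0,0],"gripper":1},{"translation":[0,0,0.025],"rot":[0,0,0],"gripper":1}]'

```text
time_s: 16.3
ee_pos: [0.5674, 0.2764, 0.1117]
tcp_rot: [[-0.237, 0.972, -0.004], [0.972, 0.237, -0.002], [-0.001, -0.004, -1.0]]
ft_force: [0.3, 0.2, -1.2]
width: 0.0302
gripper_force: 24.4
```

send_rows --targets '[{"translation":[0,0,0.01],"rot":[0,0,0],"gripper":1},{"translation":[0,0,0],"rot":[0,0,0],"gripper":1},{"translation":[0,0,0],"rot":[0,0,0],"gripper":1},{"translation":[0,0,0],"rot":[0,0,0],"gripper":1},{"translation":[0,0,0],"rot":[0,0,0],"gripper":1}]'

```text
time_s: 16.72
ee_pos: [0.5708, 0.2781, 0.1078]
tcp_rot: [[-0.238, 0.971, 0.004], [0.971, 0.238, 0.002], [0.001, 0.004, -1.0]]
ft_force: [-0.0, -0.9, 0.1]
width: 0.0303
gripper_force: 24.4
```

```bash
python3 - <<'E'
from h import *
s=eyes.camera("scene");t=eyes.camera("top");st=robot.state();print(st["ee_pos"],st["tcp_rot"],st["width"])
cv2.imwrite("pics/t5.png",t)
a=cv2.resize(s[100:180,130:210],(560,560),interpolation=cv2.INTER_CUBIC)
b=cv2.resize(t[150:230,135:170],(245,560),interpolation=cv2.INTER_CUBIC)[:, :240]
cv2.imwrite("pics/c5.png",np.hstack([a,b]))
T=st["ee_pos"];R=st["tcp_rot"]
C=[T+R@np.array([a,b,c]) for c in(.0118,-.0222) for a,b in((-.0425,-.015),(-.0425,.015),(.0425,-.015),(.0425,.015))]
print("scene",proj("scene",C));print("top",proj("top",C[4:]))
E
```

```text
[0.5703 0.278  0.1074] [[-0.2382  0.9712  0.0028]
 [ 0.9712  0.2382  0.0013]
 [ 0.0006  0.0031 -1.    ]] 0.03033884139608141
scene [[184.5372 149.6965]
 [188.5775 146.8933]
 [163.0578 146.8397]
 [167.3711 144.1263]
 [183.8656 140.4058]
 [187.9534 137.7269]
 [162.2024 137.6754]
 [166.5677 135.083 ]]
top [[174.3699 177.3501]
 [172.976  169.8105]
 [152.5264 182.0015]
 [151.1944 174.4423]]
```

View pics/c5.png

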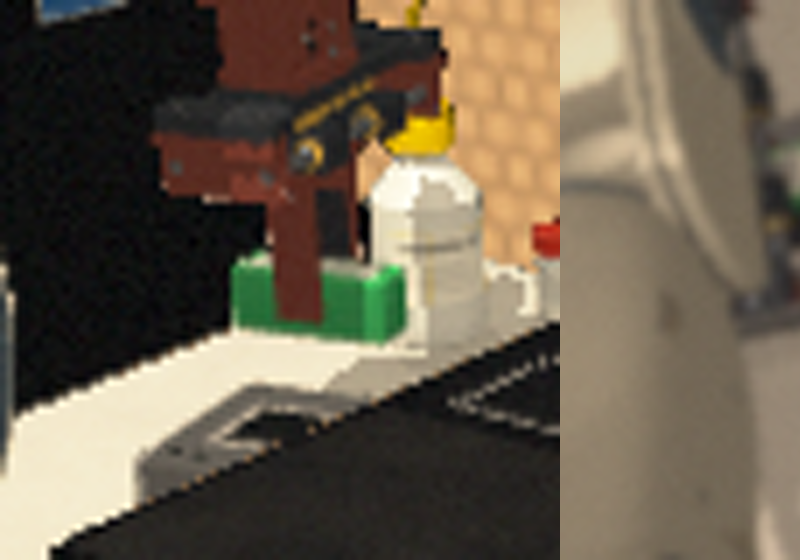

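The case hangs level over the reader (scene crop 235–405 x 255–345), and its corners lie within 1 px of expected. Last descent.

send_rows --targets '[{"translation":[0,0,0.008],"rot":[0,0,0],"gripper":1},{"translation":[0,0,0.01],"rot":[0,0,0],"gripper":1},{"translation":[0,0,0.01],"rot":[0,0,0],"gripper":1},{"translation":[0,0,0.006],"rot":[0,0,0],"gripper":1},{"translation":[0,0,0.003],"rot":[0,0,0],"gripper":1}]'

```text
time_s: 17.23
ee_pos: [0.5683, 0.277, 0.0665]
tcp_rot: [[-0.238, 0.971, -0.003], [0.971, 0.238, -0.001], [-0.001, -0.003, -1.0]]
ft_force: [-0.0, -0.5, -1.3]
width: 0.03
gripper_force: 24.4
```

send_rows --targets '[{"translation":[0,0,0],"rot":[0,0,0],"gripper":1},{"translation":[0,0,0],"rot":[0,0,0],"gripper":1},{"translation":[0,0,0],"rot":[0,0,0],"gripper":1},{"translation":[0,0,0],"rot":[0,0,0],"gripper":1},{"translation":[0,0,0],"rot":[0,0,0],"gripper":1}]'

```text
time_s: 17.65
ee_pos: [0.5696, 0.2776, 0.0689]
tcp_rot: [[-0.238, 0.971, 0.001], [0.971, 0.238, 0.0], [0.0, 0.001, -1.0]]
ft_force: [1.2, -0.3, -1.6]
width: 0.03
gripper_force: 24.4
```

send_rows --targets '[{"translation":[0,0,0],"rot":[0,0,0],"gripper":1},{"translation":[0,0,0],"rot":[0,0,0],"gripper":1},{"translation":[0,0,0],"rot":[0,0,0],"gripper":1},{"translation":[0,0,0],"rot":[0,0,0],"gripper":1},{"translation":[0,0,0],"rot":[0,0,0],"gripper":1}]'

```text
time_s: 18.07
ee_pos: [0.5693, 0.2775, 0.0685]
tcp_rot: [[-0.238, 0.971, 0.0], [0.971, 0.238, 0.0], [0.0, 0.0, -1.0]]
ft_force: [0.0, -0.5, -1.0]
width: 0.0303
gripper_force: 24.4
```

send_rows --targets '[{"translation":[0,-0.001,0.003],"rot":[0,0,0],"gripper":1},{"translation":[0,0,0.0035],"rot":[0,0,0],"gripper":1},{"translation":[0,0,0],"rot":[0,0,0],"gripper":1},{"translation":[0,0,0],"rot":[0,0,0],"gripper":1},{"translation":[0,0,0],"rot":[0,0,0],"gripper":1}]'

```text
time_s: 18.48
ee_pos: [0.5682, 0.2772, 0.0618]
tcp_rot: [[-0.238, 0.971, -0.0], [0.971, 0.238, -0.0], [-0.0, -0.0, -1.0]]
ft_force: [0.5, -0.3, -0.1]
width: 0.0306
gripper_force: 24.4
```

send_rows --targets '[{"translation":[0,0,0],"rot":[0,0,0],"gripper":1},{"translation":[0,0,0],"rot":[0,0,0],"gripper":1},{"translation":[0,0,0],"rot":[0,0,0],"gripper":1},{"translation":[0,0,0],"rot":[0,0,0],"gripper":1},{"translation":[0,0,0],"rot":[0,0,0],"gripper":1}]'

```text
time_s: 18.9
ee_pos: [0.5684, 0.2772, 0.0621]
tcp_rot: [[-0.238, 0.971, 0.0], [0.971, 0.238, 0.0], [0.0, 0.0, -1.0]]
ft_force: [0.3, 0.2, -0.5]
width: 0.0304
gripper_force: 24.4
```

```bash
python3 - <<'E'
from h import *
s=eyes.camera("scene");st=robot.state();print(st["ee_pos"],st["joint_vel"])
cv2.imwrite("pics/c6.png",cv2.resize(s[110:190,130:210],(560,560),interpolation=cv2.INTER_CUBIC))
T=st["ee_pos"];R=st["tcp_rot"]
C=[T+R@np.array([a,b,.0118]) for a,b in((-.0425,-.015),(-.0425,.015),(.0425,-.015))]
c,sn=np.cos(.2426),np.sin(.2426)
W=[[.5683+a*c-b*sn,.2775+a*sn+b*c,.04] for a,b in((.022,.0495),(.022,-.0495),(-.022,-.0495),(-.022,.0495))]
for n,P in(("case",C),("window",W)): print(n,(proj("scene",P)-[130,110]+.5)*7)
E
```

```text
[0.5684 0.2772 0.062 ] [ 0.0009  0.0025 -0.001  -0.0003 -0.0009 -0.0006]
case [[389.7344 367.7933]
 [417.6536 347.1765]
 [240.9042 346.7129]]
window [[266.6656 338.883 ]
 [437.0749 362.6343]
 [396.6546 393.3225]
 [223.0415 368.4483]]
```

View pics/c6.png

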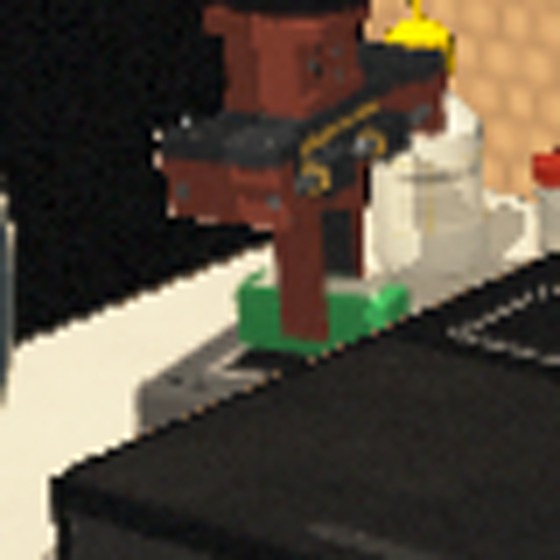

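The case hangs level over the window. Its lower-left corner is at (240,343) against an expected (241,347), and the window edge sits where projected. Handing in.

```bash
python3 -c "
from rig import robot
print(robot.finish_job())"
```

```text
the job is handed in; nothing more can be done
None
```

The job is handed in, with no verdict returned: the cold block is on the bench in front of the reader, and the slide case is held still about 10 mm above the window, centred and aligned by my measurements.

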